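# Put the slicing-guide plates back in their rack

## Robot

A 7-joint arm with a two-finger parallel gripper is mounted at the origin on the work surface; the furniture and walls round the work are solid. World frame = base frame: x ahead of the robot, y to its left, z up, the work surface at z = 0. Lengths are in mm, angles in rad, forces in N, time in s.
With the tool pointing down it reaches from about 425 to 1025 mm from the base axis. Payload 3.6 kg.
Tool frame: the origin (TCP) lies midway between the tips of the shut fingers; the grasp point (between the pads) lies r.tcp_to_grasp behind it (r.tcp_to_grasp is the distance from the TCP to the grasp point, in mm); z points along the fingers, y is the line along which they close (so a half turn about z gives the same grasp; the last joint's range is limited). The gripper opens to 85 mm and grips with 20 to 120 N. Pads are 22 mm wide; open, the fingers measure 114 mm over their backs; the gripper's body (76 mm by 85 mm) begins 54 mm behind the grasp point. The pads swing forward as they close: fully open they stand 13 mm farther back than shut.
Start: joints at [-1.405, 0.591, 0.048, 1.609, -0.033, 0.943, -0.034], TCP at [186.239, 700.674, 193.302] pointing down, gripper open.
Joint ranges: [-2.69, 2.69], [-0.47, 2.24], [-1.27, 1.36], [0.19, 2.51], [-1.53, 4.68], [0.08, 2.07], [-3.09, 3.09]. Speed limits (rad/s): [2.57, 2.57, 3.14, 3.14, 3.14, 3.14, 3.14].

## Interface

Orientations are given as a unit quaternion [x, y, z, w].
In Python, from rig import telemetry, vision, sign_off, models, r gives the robot as it stands. The module is installed in compiled form; this text tells all that it offers.
- The arm moves only by the tool arm_command, never from a script. Its argument "steps" is a list of rows, each a list of 5 numbers: the finger opening in mm, from 0 to 85.4, then the shift along the tool's x, y, z in mm, then the turn about the tool's z in rad. In form: [[fingers, dx, dy, dz, roll], ...]. A call has 1 to 8 rows; each row shifts and turns the commanded pose from where the row before left it, along the tool's axes as they then stand; what a row does not reach is not made up. A row lasts 1/12 s, in which the tool goes at most 41.7 mm and 7.16 degrees, less where a joint would pass 70% of its speed; a pose out of reach is approached as far as the arm can. A call with a gripper value outside its range is refused whole. The fingers move at their own pace and stop on an object; the grip force is fixed at half the most. Time passes only in rows, so rows that do not move let the fingers close. It gives the time, the measured TCP pose, the force, the opening and the grip force at its end, in the units of the state.
- telemetry.state(): the state, without advancing time (a new reading comes with each control period).
- vision.grab_frame(name): name is "scene" or "top" or "wrist"; returns a dict with "pixels" (384x512x3 uint8, blue, green, red), "vfov" (degrees; the focal length in pixels is half the picture's height over the tangent of half this angle, whatever the lens; pixels are square), "cx", "cy" (the principal point, pixels), "T" (4x4, takes a point from camera to world coordinates). Camera axes: x right, y down, z forward; pixel columns grow to the right and rows downward; lengths in mm; the calibration is good to about 2 mm. The wrist camera is an equidistant fisheye: a pixel r from the principal point sees the ray r / f radians off the axis. A picture is of the moment at which its call begins. There is no depth.
- sign_off(): hands the job in; it is judged then, once.
Trained networks look in a picture, given as the dict that the camera call returned (one of the last four; its "shot" number tells which), for a name from the list of things; names that differ only in an ending like _2 or _b are one class to them, and where a whole thing is asked for, a point or a joint stands for the part that bears it (a point fixed in the world has none). Each returns a list of dicts, best first, with "p" (0 to 1); they miss things now and then, are a little off and sometimes report something else, mostly with a low value. They report only what shows in the picture. A call takes as long as a camera call.
- models.regions_of(picture, target): "pixels" (384x512 bool, what is visible of it) and "extent" ([left, top, width, height] in pixels, round what is visible of it).
- models.tip_of(picture, target): "pixel" ([column, row] in pixels: a listed point, or the origin of a listed thing).
The state is a dict: "t": time; "q": joint angles; "qvel": joint speeds; "effort": joint torques, N m; "position": TCP position; "eef_rot": TCP orientation; "wrist_force": force on the tool from outside, world axes, zero at the start; "wrist_torque": the same for the moment, N m; "grip_width": opening from 0.0 (shut) to 1.0 (fully open); "gripper_force": force on a finger pad.
Only numpy, scipy, OpenCV 4.12 (cv2) and the standard library are available. Lean on these libraries where they do the work, as an engineer would, in place of code of your own. Each camera call takes 0.05 s, during which the arm holds its last target. There are 200 camera calls.

## Task

Put the three wooden slicing-guide plates away in the grey rack, each in the slot that matches its thickness: thick in the widest slot, middle one in the middle slot, thin in the narrowest. The middle plate has been left in the widest slot, so move it over. Every plate must stand grip tab up, all the way down on its slot's floor and roughly centred along the slot; leave the roll of tape and the tweezers where they are.

Things in the scene. Friction and masses are not known exactly. Their poses are not given: they have to be found in the camera images.
- rack: fixed grey rack, 96 x 166 mm base, 10 mm thick, carrying cheeks 80 mm long (x) whose tops are 44 mm above the table. Three slots, open at both ends, run along x in a row along y: widest at +y, narrowest at -y; floors 10 mm above the table. Above 38 mm the walls slope out at 45 degrees: mouths 12 mm wider than the slots. Origin on the table under the middle
- slot_wide (a point): centre of the floor of the widest slot, 26.5 mm wide, at y = +46 mm on the rack; axes as the rack's, x along the slot, z up. The middle plate stands in it at the start.
- slot_middle (a point): centre of the floor of the middle slot, 20.5 mm wide, at y = -8 mm on the rack; axes as the rack's
- slot_narrow (a point): centre of the floor of the narrowest slot, 14.5 mm wide, at y = -56 mm on the rack; axes as the rack's. Seated side by side, neighbouring plates stand 33 mm apart face to face, so open the fingers only a little there.
- thick_plate: thick slicing-guide plate of light wood, standing on its long edge: body 100 mm long (x), 24 mm thick (y), 50 mm high, with a grip tab 56 mm long, 24 mm thick, rising in its middle to 80 mm (z up). Origin: centre of its lower edge. About 0.16 kg. Starts on the table behind or left of the blue sealer; may swap places with the thin plate
- middle_plate: middle slicing-guide plate of light wood, standing on its long edge: body 100 mm long (x), 18 mm thick (y), 50 mm high, with a grip tab 56 mm long, 18 mm thick, rising in its middle to 80 mm (z up). Origin: centre of its lower edge. About 0.12 kg. Starts in the widest slot; seated, it stands 46 mm above the rack
- thin_plate: thin slicing-guide plate of light wood, standing on its long edge: body 100 mm long (x), 12 mm thick (y), 50 mm high, with a grip tab 56 mm long, 12 mm thick, rising in its middle to 80 mm (z up). Origin: centre of its lower edge. About 0.08 kg. Starts on the table behind or left of the blue sealer; tips over easily
- tape_roll: bystander: roll of tape lying flat, 90 mm across, 25 mm high; origin at the centre of its underside
- tweezers: bystander: steel tweezers lying flat between the two plates on the table, 116 x 15 x 9 mm; origin at the centre of the underside

How it is judged:
By the outcome, as a careful person would: the job done as asked, in the order asked, and still so for the second after the job is handed in, with the robot touching nothing.
It also fails if it takes over 67 s, if anything falls off the work surface, if the arm or the gripper's body presses on something with over 40 N, if the wrist force passes 120 N, or if a joint passes its speed limit or range.

## Working session

There is one attempt and no reset: what is moved stays moved. The work goes in short steps, Python scripts to look and compute and a tool call to move; the robot and the scene stay as the last step left them, time stands still between calls to the robot, and variables do not carry over. Pictures are saved under pics/ and viewed, at most 10 in all, crops included, and the job is handed in when it is done.

Besides the shell and the picture viewer there is one more tool, called after ">>>" as name(argument=value, ...) on one line, values as JSON. arm_command: Moves the arm, as the interface text tells. Its arguments: {"type":"object","properties":{"steps":{"type":"array","items":{"type":"array","items":{"type":"number"}}}},"required":["steps"]}

```bash
mkdir -p pics
cat > h.py <<'E'
import numpy as np,cv2
from rig import telemetry, vision, sign_off, models, r
def ray(p,px,fish=False):
    f=192/np.tan(np.radians(p["vfov"])/2); u=(np.array(px,float)-[p["cx"],p["cy"]])/f
    if fish:
        a=np.hypot(*u); d=np.array([*(u/max(a,1e-9)*np.sin(a)),np.cos(a)])
    else: d=np.array([*u,1.])
    T=np.array(p["T"]); return T[:3,3],T[:3,:3]@d
def at(p,px,z,fish=False):
    o,d=ray(p,px,fish); return o+d*(z-o[2])/d[2]
def proj(p,P,fish=False):
    f=192/np.tan(np.radians(p["vfov"])/2); T=np.array(p["T"]); c=T[:3,:3].T@(np.array(P,float)-T[:3,3])
    if fish:
        rr=np.hypot(c[0],c[1]); a=np.arctan2(rr,c[2]); return np.array([p["cx"],p["cy"]])+f*a*c[:2]/rr
    return np.array([p["cx"],p["cy"]])+f*c[:2]/c[2]
E
python3 - <<'E'
from h import *
s=telemetry.state();print(s["t"],s["position"],s["eef_rot"],r.tcp_to_grasp)
ims=[]
for c in("scene","top"):
    p=vision.grab_frame(c);print(c,p["vfov"],p["cx"],p["cy"],np.round(p["T"],3).tolist())
    ims.append(p["pixels"])
    for n in("rack","slot_wide","slot_middle","slot_narrow","thick_plate","middle_plate","thin_plate","tape_roll","tweezers"):
        z={"slot_wide":10,"slot_middle":10,"slot_narrow":10,"middle_plate":10}.get(n,0)
        for d in models.tip_of(p,n)[:2]: print(n,round(d["p"],2),np.round(d["pixel"]),np.round(at(p,d["pixel"],z)))
for i,m in enumerate(ims): cv2.imwrite(f"pics/a{i}.png",cv2.resize(m,(800,600)))
E
```

```text
0.0 [185.96728201 699.78935278 192.12266879] [ 1.29462679e-01  9.91583648e-01 -1.13009556e-03 -8.44871648e-05] 18.700000000000003
scene 51.00907344157892 252.39750825480067 198.14424220122072 [[-0.797, -0.371, 0.477, 68.552], [-0.604, 0.476, -0.639, 493.155], [0.01, -0.797, -0.603, 556.522], [0.0, 0.0, 0.0, 1.0]]
rack 0.7 [309. 173.] [ 459. -265.    0.]
rack 0.3 [330. 164.] [ 438. -337.    0.]
slot_wide 0.86 [300. 175.] [ 464. -232.   10.]
slot_middle 0.67 [315. 171.] [ 445. -271.   10.]
slot_narrow 0.64 [329. 163.] [ 435. -323.   10.]
thick_plate 0.55 [153. 272.] [516. 195.   0.]
thick_plate 0.29 [330. 161.] [ 446. -350.    0.]
middle_plate 0.86 [303. 176.] [ 455. -232.   10.]
middle_plate 0.63 [151. 270.] [515. 198.  10.]
tape_roll 0.65 [244. 198.] [523. -86.   0.]
tweezers 0.77 [192. 247.] [505. 103.   0.]
top 52.2933688261714 259.46844326356353 195.34622583046516 [[-0.014, -0.98, 0.199, 276.939], [-1.0, 0.013, -0.006, -55.406], [0.004, -0.2, -0.98, 1083.796], [0.0, 0.0, 0.0, 1.0]]
rack 0.64 [354. 217.] [ 432. -325.    0.]
rack 0.63 [334. 209.] [ 455. -272.    0.]
slot_wide 0.65 [321. 208.] [ 457. -234.   10.]
slot_wide 0.25 [200. 194.] [503. 104.  10.]
slot_middle 0.56 [340. 211.] [ 449. -286.   10.]
slot_narrow 0.64 [353. 219.] [ 425. -321.   10.]
thick_plate 0.93 [169. 189.] [518. 193.   0.]
middle_plate 0.88 [314. 210.] [ 453. -212.   10.]
thin_plate 0.73 [234. 192.] [508.  11.   0.]
tape_roll 0.57 [269. 184.] [530. -91.   0.]
tweezers 0.68 [332. 212.] [ 448. -267.    0.]
tweezers 0.64 [199. 194.] [504. 108.   0.]
```

Run:
```python
from h import *
m=cv2.imread("pics/a1.png")
c=m[230:400,220:600];cv2.imwrite("pics/b1.png",cv2.resize(c,(800,358),interpolation=cv2.INTER_CUBIC))
```

```text
(no output)
```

View pics/a0.png

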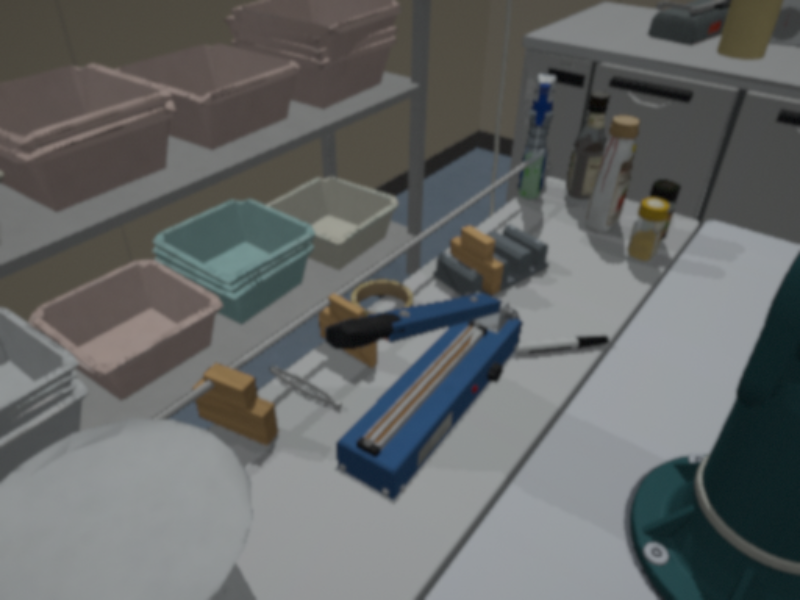

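View pics/b1.png

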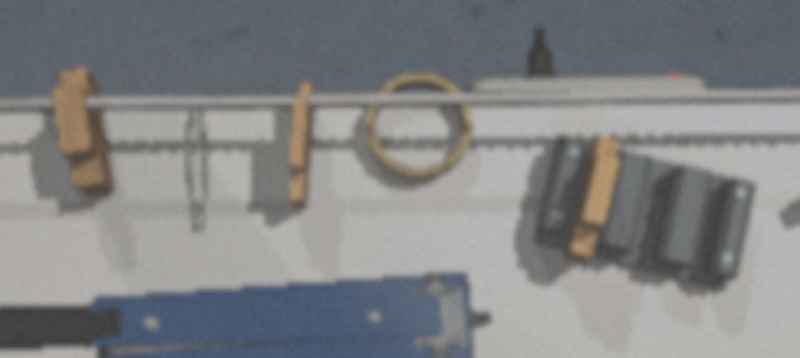

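Views: the thick plate stands at scene (235,400)/800 px, left of the sealer; the thin one is at (348,328). The tweezers lie between them. The rack, with the middle plate in its left slot, is at (490,260), turned about -0.3 rad. The networks' positions agree with this. I'll fly over the thick plate first, then on to the rack.

>>> arm_command(steps=[[85, -28, -25, -4, 0], [85, -28, -25, -4, 0], [85, -28, -25, -4, 0], [85, -28, -25, -4, 0], [85, -28, -25, -4, 0], [85, -28, -25, -4, 0], [85, -28, -25, -4, 0], [85, -28, -25, -4, 0]])

```text
t: 1.67
position: [352.2, 448.3, 225.7]
eef_rot: [0.129, 0.992, 0.0, 0.0]
wrist_force: [0.8, -0.5, 0.0]
grip_width: 0.993
gripper_force: 0.0
```

>>> arm_command(steps=[[85, -28, -25, -4, 0], [85, -28, -25, -4, 0], [85, -28, -25, -4, 0], [85, -28, -25, -4, 0], [85, -28, -25, -4, 0], [85, -28, -25, -4, 0], [85, -28, -25, -4, 0], [85, -28, -25, -4, 0]])

```text
t: 2.33
position: [517.3, 197.4, 257.9]
eef_rot: [0.13, 0.992, 0.0, 0.0]
wrist_force: [0.1, 1.0, -0.1]
grip_width: 0.996
gripper_force: 0.0
```

```bash
cat >> h.py <<'E'
from scipy.spatial.transform import Rotation as Ro
def to(P,yaw=None):
    s=telemetry.state(); R=Ro.from_quat(s["eef_rot"]).as_matrix()
    d=R.T@(np.array(P,float)-s["position"]); a=np.arctan2(R[1,1],R[0,1])  # dir of tool y
    print("t",round(s["t"],2),"pos",np.round(s["position"],1),"ty-dir",round(a,3),"delta tool",np.round(d,1), "roll",None if yaw is None else round(-(yaw+np.pi/2-a),3), "F",np.round(s["wrist_force"],1))
def look(name,things):
    p=vision.grab_frame("wrist")
    cv2.imwrite(f"pics/{name}.png",p["pixels"])
    for n,z in things:
        for d in models.tip_of(p,n)[:2]: print(n,round(d["p"],2),np.round(d["pixel"]),np.round(at(p,d["pixel"],z,True),1))
    return p
E
python3 - <<'E'
from h import *
p=look("w1",[("thick_plate",0),("thin_plate",0),("tweezers",0)])
print(p["vfov"],np.round(p["T"],3).tolist());to([518,193,250],0)
E
```

```text
thick_plate 0.66 [254. 157.] [521.5 194.8   0. ]
thin_plate 0.6 [142. 177.] [503.8  14.7   0. ]
tweezers 0.52 [192. 161.] [501.7 101.3  -0. ]
65.70646984690485 [[0.257, 0.924, 0.282, 445.203], [0.966, -0.246, -0.074, 216.216], [0.001, 0.292, -0.956, 437.526], [0.0, 0.0, 0.0, 1.0]]
t 2.53 pos [517.2 197.7 257.6] ty-dir 1.307 delta tool [-2.  -4.3  7.6] roll -0.263 F [ 0.2  0.2 -0.2]
```

View pics/w1.png

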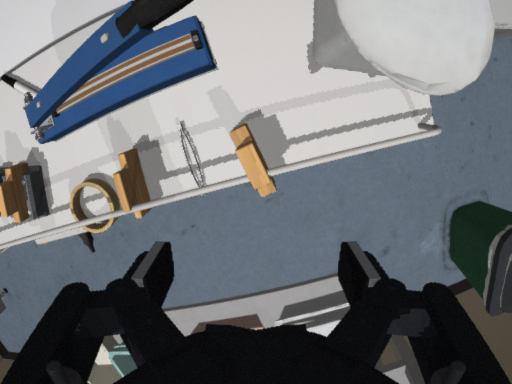

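The picture shows the thick plate at (254,160), the tweezers at (192,155), the thin plate at (130,180), the tape at (93,205) and the rack at (20,190). The networks agree. Next I'll fit the yaws by matching silhouettes, and move on to the rack.

```bash
cat >> h.py <<'E'
from scipy.optimize import minimize
def corners(t):
    y=t/2; b=[[sx*50,sy*y,z] for sx in(-1,1) for sy in(-1,1) for z in(0,50)]; g=[[sx*28,sy*y,z] for sx in(-1,1) for sy in(-1,1) for z in(50,80)]
    return [np.array(b),np.array(g)]
def rackparts():
    box=lambda x0,x1,y0,y1,z0,z1:np.array([[x,y,z] for x in(x0,x1) for y in(y0,y1) for z in(z0,z1)],float)
    return [box(-48,48,-83,83,0,10)]+[box(-40,40,a,b,10,44) for a,b in((65.5,77),(8.5,26.5),(-42.5,-24.5),(-77,-69.5))]
def render(p,parts,x,z0,fish):
    m=np.zeros((384*4,512*4),np.uint8); c,s=np.cos(x[2]),np.sin(x[2])
    for q in parts:
        P=np.c_[x[0]+c*q[:,0]-s*q[:,1],x[1]+s*q[:,0]+c*q[:,1],z0+q[:,2]]
        h=cv2.convexHull(np.array([proj(p,a,fish) for a in P],np.float32))
        cv2.fillConvexPoly(m,np.round((h+.5)*4).astype(np.int32),255)
    return cv2.resize(m,(512,384),interpolation=cv2.INTER_AREA)/255.
def fit(p,name,parts,z0,x0,fish=True):
    best=None
    for d in models.regions_of(p,name)[:3]:
        M=d["pixels"].astype(float); f=lambda v:1-np.minimum(M,render(p,parts,[v[0],v[1],v[2]/100],z0,fish)).sum()/np.maximum(M,render(p,parts,[v[0],v[1],v[2]/100],z0,fish)).sum()
        v0=np.array([x0[0],x0[1],x0[2]*100]); S=np.array([v0]+[v0+e for e in([15,0,0],[0,15,0],[0,0,20])])
        o=minimize(f,v0,method="Nelder-Mead",options=dict(initial_simplex=S,xatol=.2,fatol=1e-4))
        if best is None or o.fun<best[0]: best=(o.fun,o.x)
    if best is None: print(name,"none"); return
    x=[best[1][0],best[1][1],best[1][2]/100]; print(name,"IoU",round(1-best[0],2),np.round(x,3)); return x
TH=dict(thick_plate=24,middle_plate=18,thin_plate=12)
E
python3 - <<'E'
from h import *
for c in("wrist","top"):
    p=vision.grab_frame(c);fi=c=="wrist"
    fit(p,"thick_plate",corners(24),0,[520,194,0],fi)
    fit(p,"thin_plate",corners(12),0,[506,12,0],fi)
    if not fi:
        fit(p,"middle_plate",corners(18),10,[457,-228,-.3],fi)
        fit(p,"rack",rackparts(),0,[455,-272,-.3],fi)
to([455,-255,250],-.3)
E
```

```text
thick_plate IoU 0.93 [5.1701e+02 1.9344e+02 1.8700e-01]
thin_plate IoU 0.8 [ 5.04316e+02  1.23050e+01 -1.32000e-01]
thick_plate none
thin_plate IoU 0.82 [ 5.06558e+02  1.32390e+01 -5.90000e-02]
middle_plate IoU 0.88 [ 4.53727e+02 -2.26314e+02 -3.07000e-01]
rack IoU 0.82 [ 4.48356e+02 -2.74644e+02 -2.69000e-01]
t 2.93 pos [515.9 200.  257.2] ty-dir 1.313 delta tool [ -57.1 -455.5    7.2] roll 0.042 F [-0.6  0.1  0.2]
```

>>> arm_command(steps=[[85, -5, -38, 0, 0], [85, -5, -38, 0, 0], [85, -5, -38, 0, 0], [85, -5, -38, 0, 0], [85, -5, -38, 0, 0], [85, -5, -38, 0, 0], [85, -5, -38, 0, 0], [85, -5, -38, 0, 0]])

```text
t: 3.6
position: [476.6, -106.3, 257.5]
eef_rot: [0.129, 0.992, 0.0, 0.0]
wrist_force: [1.4, -1.0, -0.1]
grip_width: 0.999
gripper_force: 0.0
```

>>> arm_command(steps=[[85, -5, -38, 0, 0], [85, -5, -38, 0, 0], [85, -5, -38, 0, 0], [85, 0, 0, 0, 0.04]])

```text
t: 3.93
position: [460.2, -228.3, 258.2]
eef_rot: [0.155, 0.988, -0.003, 0.001]
wrist_force: [-0.8, -0.7, 1.4]
grip_width: 0.997
gripper_force: 0.0
```

Run:
```python
from h import *
p=look("w2",[("middle_plate",10),("slot_wide",10),("slot_middle",10),("slot_narrow",10),("rack",0)])
m=fit(p,"middle_plate",corners(18),10,[455,-228,-.3])
k=fit(p,"rack",rackparts(),0,[449,-274,-.28])
f=cv2.resize(p["pixels"],(800,600))
for parts,x,z in((corners(18),m,10),(rackparts(),k,0)):
    c,s=np.cos(x[2]),np.sin(x[2])
    for q in parts:
        P=[proj(p,[x[0]+c*a[0]-s*a[1],x[1]+s*a[0]+c*a[1],z+a[2]],True) for a in q]
        cv2.polylines(f,[np.int32((cv2.convexHull(np.float32(P))+.5)*800/512)],True,(0,255,0) if z else (0,0,255),1)
cv2.imwrite("pics/w2b.png",f)
to([m[0],m[1],80],m[2])
```

```text
middle_plate 0.83 [253. 156.] [ 459.6 -233.1   10. ]
slot_wide 0.79 [255. 155.] [ 460.2 -229.9   10. ]
slot_middle 0.73 [218. 155.] [ 443.5 -281.3   10. ]
slot_narrow 0.68 [187. 158.] [ 432. -327.   10.]
rack 0.77 [227. 155.] [ 449.  -270.5    0. ]
middle_plate IoU 0.95 [ 4.53061e+02 -2.27036e+02 -2.77000e-01]
rack IoU 0.83 [ 4.48020e+02 -2.73778e+02 -2.65000e-01]
t 4.33 pos [ 462.7 -217.5  257.2] ty-dir 1.275 delta tool [  6.4 -12.1 177.2] roll -0.019 F [ 0.2 -0.8 -0.3]
```

View pics/w2b.png

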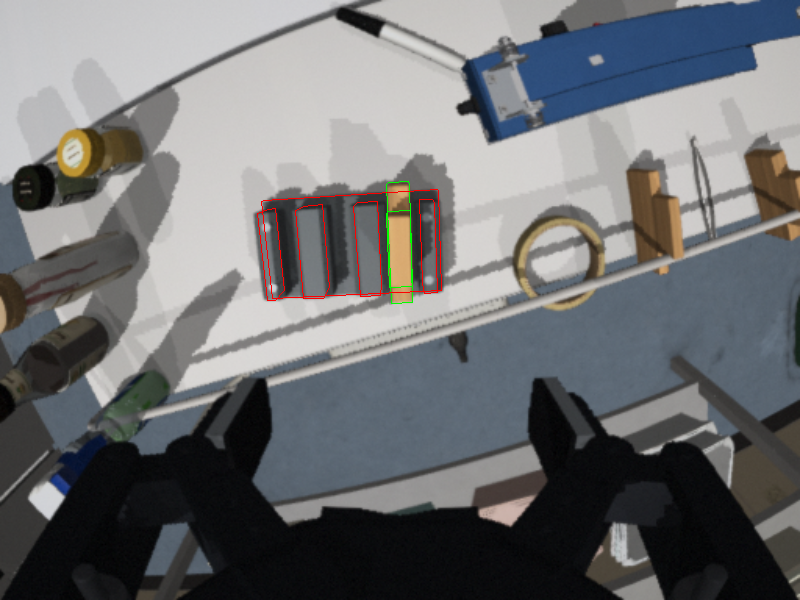

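The overlay matches: plate outline at (400,240) and rack outline at (350,245), both on the picture. The plate sits 46.5 mm across the rack as expected, and about 7 mm off along the slot. I'll grasp it.

>>> arm_command(steps=[[50, 3, -6, 20, -0.02], [50, 3, -6, 36, 0], [50, 0, 0, 36, 0], [50, 0, 0, 36, 0], [50, 0, 0, 34, 0], [50, 0, 0, 24, 0], [50, 0, 0, 14, 0], [50, 0, 0, 4, 0]])

```text
t: 5.0
position: [451.9, -227.1, 50.9]
eef_rot: [0.138, 0.99, 0.001, -0.002]
wrist_force: [0.3, -1.0, 0.3]
grip_width: 0.586
gripper_force: 0.0
```

Run:
```python
from h import *
p=look("w3",[])
m=fit(p,"middle_plate",corners(18),10,[453,-227,-.277])
to([453,-227,53],-.272)
```

```text
middle_plate IoU 0.96 [ 4.52903e+02 -2.26920e+02 -2.77000e-01]
t 5.1 pos [ 453.1 -228.1   52.8] ty-dir 1.292 delta tool [ 0.4  1.1 -0.2] roll -0.006 F [0.2 0.7 0.5]
```

View pics/w3.png

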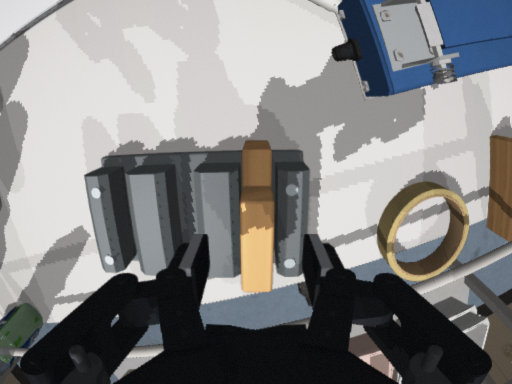

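The fingers straddle the tab: the plate is at (258,240) and the fingers at x≈195 and 320. Close and lift.

>>> arm_command(steps=[[0, 0, 0, 0, 0], [0, 0, 0, 0, 0], [0, 0, 0, 0, 0], [0, 0, 0, 0, 0], [0, 0, 0, 0, 0], [0, 0, 0, -5, 0], [0, 0, 0, -15, 0], [0, 0, 0, -20, 0]])

```text
t: 5.77
position: [451.9, -228.4, 93.1]
eef_rot: [0.139, 0.99, 0.0, -0.002]
wrist_force: [0.3, -0.4, -0.4]
grip_width: -0.001
gripper_force: 0.0
```

>>> arm_command(steps=[[0, 0, 0, -15, 0], [0, -2, -12, 0, 0], [0, -2, -20, 0, 0], [0, -2, -14, 0, 0], [0, -1, -7, 0, 0], [0, 0, 0, 0, 0], [0, 0, 0, 0, 0]])

```text
t: 6.35
position: [444.7, -281.8, 108.0]
eef_rot: [0.14, 0.99, 0.0, -0.0]
wrist_force: [0.2, -0.6, 0.1]
grip_width: 0.003
gripper_force: 0.0
```

Run:
```python
from h import *
s=telemetry.state();print(s["grip_width"],s["gripper_force"])
p=look("w4",[("slot_middle",10)])
m=fit(p,"middle_plate",corners(18),s["position"][2]-43,[446,-280,-.277])
k=fit(p,"rack",rackparts(),0,[448,-274,-.27])
to([453,-227,53],-.272)
```

```text
0.003262294272850106 0.0
middle_plate IoU 0.58 [ 4.21265e+02 -2.37824e+02 -9.00000e-02]
rack IoU 0.75 [ 4.47739e+02 -2.72887e+02 -2.54000e-01]
t 6.55 pos [ 445.3 -280.6  108. ] ty-dir 1.293 delta tool [ 7.2 53.6 55.1] roll -0.006 F [-0.  -0.2  0.4]
```

View pics/w4.png

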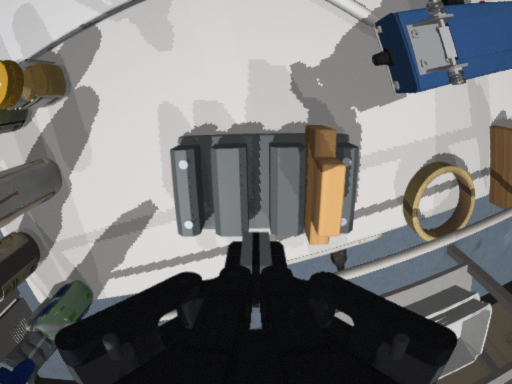

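The gripper closed on nothing. The plate is still in the wide slot at (322,185), so I'll check the TCP projection against the shut tips at about (256,240).

Run:
```python
from h import *
s=telemetry.state();p=vision.grab_frame("wrist")
R=Ro.from_quat(s["eef_rot"]).as_matrix()
for d in(0,-18.7,-40): print(d,proj(p,s["position"]+R[:,2]*d,True))
T=np.array(p["T"]);print("cam in tool",np.round(R.T@(T[:3,3]-s["position"]),1), np.round(R.T@T[:3,:3],2).tolist())
m=fit(p,"middle_plate",corners(18),10,[453,-227,-.277])
t=vision.grab_frame("top"); fit(t,"middle_plate",corners(18),10,[453,-227,-.277],False)
cv2.imwrite("pics/w5.png",cv2.resize(p["pixels"][200:340,180:340],(800,700))[:600])
```

```text
0 [255.70679667 221.00733466]
-18.7 [255.73874936 233.00702618]
-40 [255.78322086 249.80732125]
cam in tool [  74.4   -0.2 -179.7] [[-0.0, -0.96, -0.29], [1.0, -0.0, 0.0], [-0.0, -0.29, 0.96]]
middle_plate IoU 0.89 [ 4.53043e+02 -2.27112e+02 -2.68000e-01]
middle_plate none
```

View pics/w5.png

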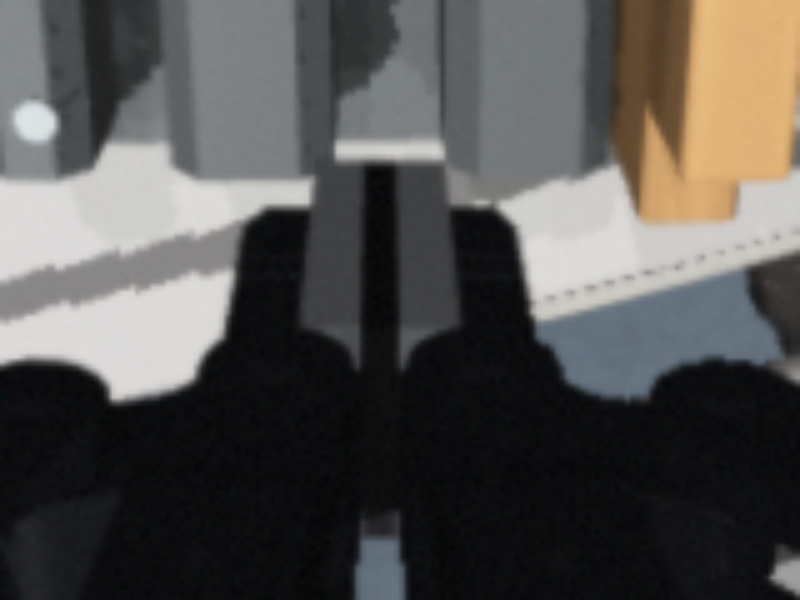

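The shut tips show at row about 233 in full-frame pixels, but the reported TCP projects to row 221. So the tips may be higher or farther out than reported. I'll check from the two fixed cameras, in one composite picture.

Run:
```python
from h import *
s=telemetry.state();R=Ro.from_quat(s["eef_rot"]).as_matrix();o=[]
print(s["position"])
for c in("scene","top"):
    p=vision.grab_frame(c);q=proj(p,s["position"]);a=(q-[60,60]).astype(int);a=np.clip(a,0,[511-110,383-110])
    im=cv2.resize(p["pixels"][a[1]:a[1]+110,a[0]:a[0]+110],None,fx=3.6,fy=3.6,interpolation=cv2.INTER_CUBIC)
    for d in(0,-40,-80):
        w=tuple(np.int32((proj(p,s["position"]+R[:,2]*d)-a+.5)*3.6).tolist());cv2.circle(im,w,3,(0,0,255),-1);print(c,d,w)
    o.append(im)
cv2.imwrite("pics/w6.png",np.hstack(o))
```

```text
[ 445.30951598 -281.18313155  108.27387667]
scene 0 (220, 221)
scene -40 (227, 164)
scene -80 (234, 105)
top 0 (218, 221)
top -40 (231, 210)
top -80 (245, 199)
```

View pics/w6.png

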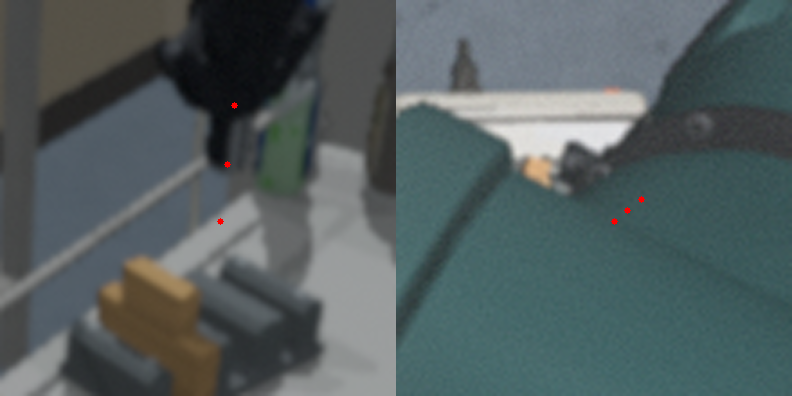

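Both views agree: the real fingertips sit about 38 mm higher than the reported TCP (scene tip at (217,167), reported point at (220,221)). From now on the true tip height is the reported z plus 38. I'll go back and grasp with reported z at about 18.

>>> arm_command(steps=[[50, 2, 18, 0, 0], [50, 3, 20, 0, 0], [50, 2, 15, 0, 0], [50, 0, 0, 20, 0], [50, 0, 0, 25, 0], [50, 0, 0, 20, 0], [50, 0, 0, 10, 0], [50, 0, 0, 5, 0]])

```text
t: 7.52
position: [452.3, -228.5, 27.0]
eef_rot: [0.139, 0.99, 0.0, -0.001]
wrist_force: [-1.1, 0.3, 0.1]
grip_width: 0.586
gripper_force: 0.0
```

>>> arm_command(steps=[[50, 0, 0, 5, 0], [50, 0, 0, 4, 0], [50, 0, 0, 0, 0], [0, 0, 0, 0, 0], [0, 0, 0, 0, 0], [0, 0, 0, 0, 0], [0, 0, 0, 0, 0], [0, 0, 0, 0, 0]])

```text
t: 8.18
position: [453.4, -229.0, 19.8]
eef_rot: [0.139, 0.99, -0.0, 0.0]
wrist_force: [-0.1, 0.7, 2.5]
grip_width: 0.202
gripper_force: 60.7
```

Run:
```python
from h import *
s=telemetry.state();print(s["grip_width"],s["gripper_force"])
p=vision.grab_frame("wrist");m=fit(p,"middle_plate",corners(18),10,[453,-227,-.277])
to([453,-227,18],-.272)
```

```text
0.20204597663659676 60.65060377120972
middle_plate IoU 0.94 [ 4.52015e+02 -2.28838e+02 -2.82000e-01]
t 8.28 pos [ 453.5 -229.    19.8] ty-dir 1.291 delta tool [1.  1.8 1.8] roll -0.008 F [-0.5  0.6  4.9]
```

Gripped: 17.3 mm opening at 60 N. Lift and shift over the middle slot.

>>> arm_command(steps=[[0, 0, 0, -6, 0], [0, 0, 0, -18, 0], [0, 0, 0, -22, 0], [0, 0, 0, -9, 0], [0, -2, -10, 0, 0], [0, -3, -18, 0, 0], [0, -3, -16, 0, 0], [0, -1, -8, 0, 0]])

```text
t: 8.95
position: [446.8, -284.3, 73.9]
eef_rot: [0.141, 0.99, -0.001, 0.0]
wrist_force: [0.5, 0.0, -0.4]
grip_width: 0.2
gripper_force: 60.1
```

>>> arm_command(steps=[[0, 0, 0, 0, 0], [0, 0, 0, 0, 0]])

```text
t: 9.12
position: [446.6, -281.4, 73.6]
eef_rot: [0.14, 0.99, 0.0, -0.001]
wrist_force: [0.9, 1.1, -2.0]
grip_width: 0.199
gripper_force: 60.1
```

Run:
```python
from h import *
s=telemetry.state();print(s["grip_width"],s["gripper_force"])
for i in range(2):
    p=vision.grab_frame("wrist");z=s["position"][2]-9.8
    m=fit(p,"middle_plate",corners(18),z,[446,-281,-.277])
    k=fit(p,"rack",rackparts(),0,[448,-273.8,-.265])
    for d in models.tip_of(p,"slot_middle")[:1]+models.tip_of(p,"slot_wide")[:1]+models.tip_of(p,"slot_narrow")[:1]: print(np.round(at(p,d["pixel"],10,True),1))
to([446,-281.5,20],-.272)
```

```text
0.19905060151991075 60.115424394607544
middle_plate IoU 0.95 [ 4.45536e+02 -2.81473e+02 -2.87000e-01]
rack IoU 0.75 [ 4.47440e+02 -2.72784e+02 -2.61000e-01]
[ 444.4 -271.2   10. ]
[ 459.4 -228.7   10. ]
[ 432.7 -326.4   10. ]
middle_plate IoU 0.94 [ 4.46924e+02 -2.80505e+02 -2.81000e-01]
rack IoU 0.75 [ 4.46947e+02 -2.73754e+02 -2.70000e-01]
[ 460.8 -230.1   10. ]
[ 432.3 -326.6   10. ]
t 9.72 pos [ 447.5 -281.2   74.4] ty-dir 1.291 delta tool [ 1.3 -0.7 54.4] roll -0.008 F [-0.6 -0.6 -0.9]
```

>>> arm_command(steps=[[0, 0, 0, 8, -0.01], [0, 0, 0, 12, 0], [0, 0, 0, 8, 0], [0, 0, 0, 6, 0], [0, 0, 0, 5, 0], [0, 0, 0, 5, 0], [0, 0, 0, 4, 0]])

```text
t: 10.3
position: [447.4, -281.1, 25.7]
eef_rot: [0.134, 0.991, 0.0, -0.0]
wrist_force: [1.3, 0.6, -1.5]
grip_width: 0.203
gripper_force: 60.1
```

Run:
```python
from h import *
to([446,-281.5,20],-.265)
p=vision.grab_frame("wrist");m=fit(p,"middle_plate",corners(18),16,[446,-281,-.277]);to([446,-281.5,20],-.265)
```

```text
t 10.3 pos [ 447.4 -281.1   25.7] ty-dir 1.301 delta tool [ 1.2 -0.7  5.7] roll -0.005 F [ 1.3  0.6 -1.5]
middle_plate IoU 0.94 [ 4.46756e+02 -2.81128e+02 -2.75000e-01]
t 10.4 pos [ 447.  -281.    25.7] ty-dir 1.301 delta tool [ 0.9 -0.7  5.7] roll -0.005 F [-0.5  0.3 -0.7]
```

>>> arm_command(steps=[[0, 0, 0, 3, 0], [0, 0, 0, 2, 0], [0, 0, 0, 1.5, 0], [0, 0, 0, 0, 0]])

```text
t: 10.73
position: [447.6, -281.2, 19.9]
eef_rot: [0.134, 0.991, 0.0, 0.0]
wrist_force: [0.6, 1.0, -0.8]
grip_width: 0.198
gripper_force: 59.9
```

>>> arm_command(steps=[[34, 0, 0, 0, 0], [34, 0, 0, 0, 0], [34, 0, 0, 0, 0], [34, 0, 0, 0, 0], [34, 0, 0, -15, 0], [34, 0, 0, -25, 0], [34, 0, 0, -30, 0], [34, 0, 0, -10, 0]])

```text
t: 11.4
position: [448.9, -282.8, 102.9]
eef_rot: [0.135, 0.991, -0.001, 0.002]
wrist_force: [1.2, -1.2, 0.7]
grip_width: 0.394
gripper_force: 0.0
```

Run:
```python
from h import *
p=vision.grab_frame("wrist");m=fit(p,"middle_plate",corners(18),10,[446,-281,-.277]);k=fit(p,"rack",rackparts(),0,[448,-273.8,-.265])
to([517,193.4,130],.187)
```

```text
middle_plate IoU 0.31 [ 454.504 -230.764   -0.808]
rack IoU 0.81 [ 4.47102e+02 -2.73818e+02 -2.56000e-01]
t 11.55 pos [ 447.9 -281.6  100.4] ty-dir 1.301 delta tool [ 59.9 476.2 -29.9] roll -0.457 F [-0.6 -0.2 -1.1]
```

Run:
```python
from h import *
for c in("wrist","scene"):
    p=vision.grab_frame(c)
    for d in models.regions_of(p,"middle_plate"): print(c,round(d["p"],2),d["extent"])
    x=[446.5,-281.3,-.27];M=render(p,corners(18),x,10,c=="wrist")>.5
    ys,xs=np.where(M);print("pred",xs.min(),ys.min(),np.ptp(xs),np.ptp(ys))
    fit(p,"middle_plate",corners(18),10,x,c=="wrist")
    b,g,rr=[p["pixels"][...,i].astype(int) for i in range(3)];O=(rr-b>50)
    print("orange in pred",O[M].mean())
```

```text
wrist 0.63 [242.1, 132.4, 30.0, 120.1]
pred 242 130 27 125
middle_plate IoU 0.96 [ 4.47008e+02 -2.81004e+02 -2.60000e-01]
orange in pred 0.8290203327171903
scene 0.93 [303.4, 138.7, 32.2, 42.7]
pred 301 136 35 43
middle_plate IoU 0.74 [ 4.45588e+02 -2.83096e+02 -3.72000e-01]
orange in pred 0.09578544061302682
```

The middle plate is seated: IoU 0.96 at slot-floor height, about 1 mm off centre. Now the thick plate.

>>> arm_command(steps=[[60, 2, 16, -20, 0], [60, 5, 36, -20, 0], [60, 5, 40, -10, 0], [60, 5, 40, -10, 0], [60, 5, 40, -10, 0], [60, 5, 40, -10, 0], [60, 5, 40, 0, 0], [60, 5, 40, 0, 0]])

```text
t: 12.52
position: [489.7, 11.9, 180.0]
eef_rot: [0.135, 0.991, 0.0, 0.0]
wrist_force: [0.9, -0.4, -1.0]
grip_width: 0.702
gripper_force: 0.0
```

>>> arm_command(steps=[[60, 5, 40, 0, 0], [60, 5, 40, 0, 0], [60, 5, 40, 0, 0], [60, 5, 40, 0, 0], [60, 8, 24, 0, -0.11], [60, 0, 0, 0, -0.12], [60, 0, 0, 0, -0.12], [60, 0, 0, 0, -0.11]])

```text
t: 13.18
position: [510.9, 195.6, 178.8]
eef_rot: [-0.099, 0.995, -0.0, -0.001]
wrist_force: [-0.1, 0.1, -0.2]
grip_width: 0.701
gripper_force: 0.0
```

Run:
```python
from h import *
p=vision.grab_frame("wrist");m=fit(p,"thick_plate",corners(24),0,[517,193.4,.187])
to([m[0],m[1],8],m[2])
```

```text
thick_plate noneTraceback (most recent call last):
  File "<stdin>", line 3, in <module>
TypeError: 'NoneType' object is not subscriptable
```

Run:
```python
from h import *
for i in range(2):
    p=vision.grab_frame("wrist")
    for n in TH: 
        for d in models.regions_of(p,n): print(n,round(d["p"],2),d["extent"])
    M=render(p,corners(24),[517,193.4,.187],0,True)>.5;ys,xs=np.where(M);print("pred",xs.min(),ys.min(),np.ptp(xs),np.ptp(ys))
    for n in TH:
        fit(p,n,corners(24),0,[517,193.4,.187])
to([517,193.4,8],.187)
```

```text
thick_plate 0.75 [239.5, 129.4, 25.4, 92.4]
thin_plate 0.65 [82.4, 97.2, 47.9, 84.7]
pred 241 130 25 93
thick_plate IoU 0.96 [5.17482e+02 1.93659e+02 1.88000e-01]
middle_plate none
thin_plate IoU 0.0 [5.170e+02 1.934e+02 1.870e-01]
thick_plate 0.9 [242.6, 131.4, 24.0, 89.3]
thin_plate 0.86 [82.9, 95.9, 44.9, 87.1]
pred 241 129 25 93
thick_plate IoU 0.95 [5.18295e+02 1.93854e+02 1.80000e-01]
middle_plate none
thin_plate IoU 0.0 [5.170e+02 1.934e+02 1.870e-01]
t 13.98 pos [511.6 194.8 179.8] ty-dir 1.761 delta tool [ -5.   -2.4 171.8] roll 0.003 F [-0.7  0.6  0.3]
```

>>> arm_command(steps=[[60, -3, -1, 25, 0], [60, -3, -1, 36, 0], [60, 0, 0, 36, 0], [60, 0, 0, 30, 0], [60, 0, 0, 22, 0], [60, 0, 0, 14, 0], [60, 0, 0, 7, 0], [60, 0, 0, 0, 0]])

```text
t: 14.65
position: [517.0, 193.6, 8.4]
eef_rot: [-0.095, 0.995, -0.0, -0.001]
wrist_force: [0.0, 0.0, 0.9]
grip_width: 0.696
gripper_force: 0.0
```

>>> arm_command(steps=[[0, 0, 0, 0, 0], [0, 0, 0, 0, 0], [0, 0, 0, 0, 0], [0, 0, 0, 0, 0], [0, 0, 0, 0, 0], [0, 0, 0, 0, 0]])

```text
t: 15.15
position: [519.1, 194.4, 11.2]
eef_rot: [-0.095, 0.995, 0.0, 0.001]
wrist_force: [0.1, -0.6, 6.5]
grip_width: 0.276
gripper_force: 59.8
```

>>> arm_command(steps=[[0, 0, 0, -6, 0], [0, 0, 0, -18, 0], [0, 0, 0, -36, 0], [0, 0, 0, -38, 0], [0, 0, 0, -36, 0.11], [0, 0, 0, -30, 0.12], [0, 0, 0, -6, 0.12], [0, 0, 0, 0, 0.1]])

```text
t: 15.82
position: [519.3, 194.6, 183.2]
eef_rot: [0.132, 0.991, 0.002, 0.002]
wrist_force: [0.5, -0.7, -3.4]
grip_width: 0.27
gripper_force: 59.3
```

>>> arm_command(steps=[[0, -2, -20, 0, 0], [0, -5, -37, 0, 0], [0, -5, -38, 0, 0], [0, -5, -38, 0, 0], [0, -5, -38, 0, 0], [0, -5, -38, 0, 0], [0, -5, -38, 0, 0], [0, -5, -38, 0, 0]])

```text
t: 16.48
position: [479.0, -92.4, 179.9]
eef_rot: [0.129, 0.992, 0.0, -0.0]
wrist_force: [1.1, -0.4, -1.6]
grip_width: 0.271
gripper_force: 59.3
```

>>> arm_command(steps=[[0, -5, -38, 0, 0], [0, -5, -37, 0, 0], [0, -4, -30, 20, 0], [0, -2, -20, 25, 0], [0, 0, -12, 25, 0], [0, 0, 0, 20, 0], [0, 0, 0, 5, 0], [0, 0, 0, 0, 0]])

```text
t: 17.15
position: [459.0, -226.5, 83.6]
eef_rot: [0.13, 0.992, 0.001, -0.002]
wrist_force: [-0.4, 0.7, -2.6]
grip_width: 0.269
gripper_force: 59.2
```

```bash
cat >> h.py <<'E'
def check(n,zoff,x0,k0=[447.4,-273.4,-.264],slot=46,N=2):
    for i in range(N):
        s=telemetry.state();p=vision.grab_frame("wrist")
        m=fit(p,n,corners(TH[n]),s["position"][2]-zoff,x0);k=fit(p,"rack",rackparts(),0,k0)
        if m: 
            c,q=np.cos(k0[2]),np.sin(k0[2]);d=np.array(m[:2])-k0[:2]
            print("plate in rack axes: along",round(c*d[0]+q*d[1],1),"across-slot",round(-q*d[0]+c*d[1]-slot,1),"yaw",round(m[2]-k0[2],3))
    print(s["grip_width"],s["gripper_force"]);to([k0[0]-q*slot,k0[1]+c*slot,20],k0[2])
E
python3 -c "
from h import *
check('thick_plate',10,[459.4,-229,-.264])"
```

```text
thick_plate IoU 0.94 [ 4.57920e+02 -2.26321e+02 -2.58000e-01]
rack IoU 0.49 [ 4.47290e+02 -2.73025e+02 -2.62000e-01]
plate in rack axes: along -2.1 across-slot 2.2 yaw 0.006
thick_plate IoU 0.95 [ 4.60307e+02 -2.26833e+02 -2.59000e-01]
rack IoU 0.51 [ 4.46426e+02 -2.74378e+02 -2.56000e-01]
plate in rack axes: along 0.3 across-slot 2.3 yaw 0.005
0.27070189179904525 59.22308506560512
t 17.45 pos [ 461.8 -227.2   86. ] ty-dir 1.312 delta tool [ 2.1 -2.3 66. ] roll 0.005 F [-0.  -0.4 -2.1]
```

>>> arm_command(steps=[[0, 0, -2, 6, 0], [0, 0, 0, 14, 0], [0, 0, 0, 12, 0], [0, 0, 0, 8, 0], [0, 0, 0, 6, 0], [0, 0, 0, 5, 0], [0, 0, 0, 4, 0], [0, 0, 0, 4, 0]])

```text
t: 18.12
position: [460.3, -228.6, 25.5]
eef_rot: [0.129, 0.992, 0.001, -0.0]
wrist_force: [1.0, 3.3, -0.8]
grip_width: 0.271
gripper_force: 61.6
```

```bash
python3 -c "
from h import *
check('thick_plate',10,[459.4,-229,-.264],N=1)"
```

```text
thick_plate IoU 0.93 [ 4.59060e+02 -2.28625e+02 -2.63000e-01]
rack IoU 0.46 [ 4.46874e+02 -2.73325e+02 -2.65000e-01]
plate in rack axes: along -0.4 across-slot 0.3 yaw 0.001
0.27134019854213326 61.56576291235979
t 18.27 pos [ 460.  -228.6   25.4] ty-dir 1.311 delta tool [ 0.4 -0.5  5.4] roll 0.005 F [ 1.2  3.8 -2.5]
```

>>> arm_command(steps=[[0, 0, 0.4, 3, 0], [0, 0, 0, 2, 0], [0, 0, 0, 1.5, 0], [0, 0, 0, 0, 0]])

```text
t: 18.6
position: [460.3, -228.7, 21.1]
eef_rot: [0.13, 0.992, 0.001, 0.0]
wrist_force: [-2.8, 5.8, 17.8]
grip_width: 0.269
gripper_force: 64.0
```

>>> arm_command(steps=[[38, 0, 0, 0, 0], [38, 0, 0, 0, 0], [38, 0, 0, 0, 0], [38, 0, 0, 0, 0], [38, 0, 0, -15, 0], [38, 0, 0, -25, 0], [38, 0, 0, -30, 0], [38, 0, 0, -20, 0]])

```text
t: 19.27
position: [460.5, -230.0, 110.9]
eef_rot: [0.13, 0.992, -0.001, 0.001]
wrist_force: [-0.4, -0.2, -0.5]
grip_width: 0.443
gripper_force: 0.0
```

Run:
```python
from h import *
p=vision.grab_frame("wrist")
fit(p,"thick_plate",corners(24),10,[459.4,-229,-.264]);fit(p,"middle_plate",corners(18),10,[446.5,-281,-.27])
fit(p,"thin_plate",corners(12),0,[505,13,-.1])
to([505,12.5,130],-.1)
```

```text
thick_plate IoU 0.96 [ 4.59317e+02 -2.28720e+02 -2.59000e-01]
middle_plate IoU 0.88 [ 4.46542e+02 -2.81290e+02 -2.88000e-01]
thin_plate IoU 0.91 [ 5.04271e+02  1.18600e+01 -6.60000e-02]
t 19.47 pos [ 460.4 -229.3  109.5] ty-dir 1.311 delta tool [ 19.  245.1 -20.7] roll -0.16 F [ 0.1 -1.2 -0.5]
```

Thick plate seated (floor contact felt, IoU 0.96). Now the thin one.

>>> arm_command(steps=[[50, 1, 15, -15, 0], [50, 3, 33, -15, 0], [50, 3, 38, -10, 0], [50, 3, 38, 0, 0], [50, 3, 38, 0, 0], [50, 3, 38, 0, 0], [50, 3, 30, 0, -0.1], [50, 0, 14, 0, -0.09]])

```text
t: 20.13
position: [502.8, 17.3, 147.6]
eef_rot: [0.029, 1.0, 0.001, -0.001]
wrist_force: [-0.4, 0.4, -0.1]
grip_width: 0.586
gripper_force: 0.0
```

>>> arm_command(steps=[[50, 0, 0, 0, 0]])

```text
t: 20.22
position: [502.9, 16.7, 147.6]
eef_rot: [0.03, 1.0, 0.001, -0.001]
wrist_force: [0.3, 0.3, 0.3]
grip_width: 0.585
gripper_force: 0.0
```

Run:
```python
from h import *
for i in range(2):
    p=vision.grab_frame("wrist");m=fit(p,"thin_plate",corners(12),0,[504.5,12,-.08])
if m: to([m[0],m[1],10],m[2])
```

```text
thin_plate IoU 0.92 [ 5.05119e+02  1.18400e+01 -7.20000e-02]
thin_plate IoU 0.92 [ 5.03907e+02  1.14580e+01 -7.70000e-02]
t 20.42 pos [502.3  10.  148.5] ty-dir 1.497 delta tool [ -1.8   1.7 138.5] roll 0.003 F [-0.2 -1.  -0.3]
```

>>> arm_command(steps=[[50, -2, 1.5, 20, 0], [50, 0, 0, 32, 0], [50, 0, 0, 34, 0], [50, 0, 0, 26, 0], [50, 0, 0, 16, 0], [50, 0, 0, 8, 0], [50, 0, 0, 2, 0], [50, 0, 0, 0, 0]])

```text
t: 21.08
position: [505.2, 12.0, 11.2]
eef_rot: [0.036, 0.999, -0.0, -0.0]
wrist_force: [0.0, -0.5, 0.1]
grip_width: 0.583
gripper_force: 0.0
```

Run:
```python
from h import *
p=vision.grab_frame("wrist");m=fit(p,"thin_plate",corners(12),0,[504.5,12,-.08])
if m: to([m[0],m[1],10],m[2])
```

```text
thin_plate IoU 0.95 [ 5.04255e+02  1.16440e+01 -7.50000e-02]
t 21.18 pos [506.1  12.7  12.2] ty-dir 1.5 delta tool [ 1.8 -1.2  2.2] roll 0.004 F [-0.2 -0.8 -1.2]
```

>>> arm_command(steps=[[0, 0, 0, 2, 0], [0, 0, 0, 0, 0], [0, 0, 0, 0, 0], [0, 0, 0, 0, 0], [0, 0, 0, 0, 0], [0, 0, 0, 0, 0], [0, 0, 0, 0, 0]])

```text
t: 21.77
position: [505.7, 13.5, 9.9]
eef_rot: [0.035, 0.999, 0.0, 0.0]
wrist_force: [-0.3, 0.5, 6.5]
grip_width: 0.13
gripper_force: 59.7
```

>>> arm_command(steps=[[0, 0, 0, -6, 0], [0, 0, 0, -18, 0], [0, 0, 0, -34, 0], [0, 0, 0, -38, 0], [0, 0, 0, -34, 0.1], [0, 0, 0, -20, 0.09], [0, 0, 0, 0, 0]])

```text
t: 22.35
position: [508.3, 13.3, 163.5]
eef_rot: [0.131, 0.991, 0.001, 0.004]
wrist_force: [-0.1, -0.7, -2.3]
grip_width: 0.133
gripper_force: 59.0
```

Run:
```python
from h import *
s=telemetry.state();print(s["grip_width"],s["gripper_force"])
p=vision.grab_frame("wrist");m=fit(p,"thin_plate",corners(12),s["position"][2]-10,[504.5,12,-.26])
to([432.8,-327.5,85],-.264)
```

```text
0.13329598044245752 59.029515981674194
thin_plate IoU 0.94 [ 5.07115e+02  1.31410e+01 -2.65000e-01]
t 22.45 pos [505.2  13.6 159.8] ty-dir 1.313 delta tool [ -16.9 -348.4   74.6] roll 0.006 F [-0.9 -1.  -1.1]
```

>>> arm_command(steps=[[0, -1, -18, 0, 0], [0, -2, -36, 0, 0], [0, -2, -38, 0, 0], [0, -2, -38, 0, 0], [0, -2, -38, 0, 0], [0, -2, -38, 0, 0], [0, -2, -38, 0, 0], [0, -2, -38, 0, 0]])

```text
t: 23.12
position: [445.1, -263.8, 157.2]
eef_rot: [0.129, 0.992, 0.001, -0.002]
wrist_force: [1.0, -0.4, -0.7]
grip_width: 0.131
gripper_force: 58.9
```

>>> arm_command(steps=[[0, -1, -32, 0, 0], [0, -1, -22, 8, 0], [0, 0, -12, 20, 0], [0, 0, 0, 25, 0], [0, 0, 0, 15, 0], [0, 0, 0, 5, 0], [0, 0, 0, 0, 0]])

```text
t: 23.7
position: [430.1, -325.8, 83.5]
eef_rot: [0.129, 0.992, 0.001, -0.003]
wrist_force: [-0.4, -0.2, -1.3]
grip_width: 0.131
gripper_force: 58.9
```

```bash
python3 -c "
from h import *
check('thin_plate',10,[432.8,-327.5,-.264],slot=-56)"
```

```text
thin_plate IoU 0.93 [ 4.29149e+02 -3.25744e+02 -2.57000e-01]
rack IoU 0.43 [ 4.45958e+02 -2.77395e+02 -2.72000e-01]
plate in rack axes: along -4.0 across-slot 0.7 yaw 0.007
thin_plate IoU 0.94 [ 4.30209e+02 -3.27163e+02 -2.67000e-01]
rack IoU 0.42 [ 4.45977e+02 -2.76758e+02 -2.72000e-01]
plate in rack axes: along -2.6 across-slot -0.4 yaw -0.003
0.1338262596575889 58.9008754491806
t 24.0 pos [ 433.1 -327.6   87.2] ty-dir 1.312 delta tool [ 0.5  0.1 67.2] roll 0.005 F [ 0.2  0.1 -0.6]
```

>>> arm_command(steps=[[0, -2, 0, 6, 0], [0, 0, 0, 14, 0], [0, 0, 0, 12, 0], [0, 0, 0, 8, 0], [0, 0, 0, 6, 0], [0, 0, 0, 5, 0], [0, 0, 0, 5, 0], [0, 0, 0, 4, 0]])

```text
t: 24.67
position: [434.2, -327.2, 25.7]
eef_rot: [0.129, 0.992, 0.001, -0.0]
wrist_force: [0.6, 1.7, -0.2]
grip_width: 0.131
gripper_force: 59.9
```

```bash
python3 -c "
from h import *
check('thin_plate',10,[432.8,-327.5,-.264],slot=-56,N=1)"
```

```text
thin_plate IoU 0.93 [ 4.33652e+02 -3.27389e+02 -2.62000e-01]
rack IoU 0.38 [ 4.45463e+02 -2.78620e+02 -2.75000e-01]
plate in rack axes: along 0.8 across-slot 0.3 yaw 0.002
0.13113011821676948 59.93929088115692
t 24.82 pos [ 434.  -327.2   25.9] ty-dir 1.311 delta tool [ 1.1 -0.6  5.9] roll 0.004 F [ 0.4  2.3 -2.3]
```

>>> arm_command(steps=[[0, 0, 0, 3, 0], [0, 0, 0, 2, 0], [0, 0, 0, 1.5, 0], [0, 0, 0, 0, 0]])

```text
t: 25.15
position: [434.4, -327.4, 20.0]
eef_rot: [0.129, 0.992, 0.0, 0.0]
wrist_force: [-0.2, 4.0, 2.0]
grip_width: 0.13
gripper_force: 60.1
```

>>> arm_command(steps=[[26, 0, 0, 0, 0], [26, 0, 0, 0, 0], [26, 0, 0, 0, 0], [26, 0, 0, 0, 0], [26, 0, 0, -15, 0], [26, 0, 0, -25, 0], [26, 0, 0, -35, 0], [26, 10, 15, -38, 0]])

```text
t: 25.82
position: [429.2, -314.7, 133.5]
eef_rot: [0.131, 0.991, -0.002, 0.001]
wrist_force: [1.7, -0.5, 0.1]
grip_width: 0.303
gripper_force: 0.0
```

>>> arm_command(steps=[[26, 10, 25, -25, 0], [26, 0, 10, 0, 0], [26, 0, 0, 0, 0], [26, 0, 0, 0, 0]])

```text
t: 26.15
position: [428.0, -274.4, 157.3]
eef_rot: [0.129, 0.992, -0.0, 0.0]
wrist_force: [-0.2, 0.3, -1.1]
grip_width: 0.306
gripper_force: 0.0
```

Run:
```python
from h import *
p=vision.grab_frame("wrist")
k=[447.4,-273.4,-.264]
for n,o in(("thick_plate",46),("middle_plate",-8),("thin_plate",-56)):
    fit(p,n,corners(TH[n]),10,[k[0]+.261*o,k[1]+.965*o,k[2]])
fit(p,"rack",rackparts(),0,k)
for n in("tape_roll","tweezers"):
    for d in models.tip_of(p,n)[:1]: print(n,np.round(at(p,d["pixel"],0,True)))
s=vision.grab_frame("scene")
a=p["pixels"][60:340,60:460];b=s["pixels"][110:250,170:370]
cv2.imwrite("pics/w9.png",np.hstack([a,cv2.resize(b,(400,280))]))
to([448,-280,170])
```

```text
thick_plate IoU 0.87 [ 4.60053e+02 -2.27317e+02 -2.08000e-01]
middle_plate IoU 0.95 [ 4.46890e+02 -2.80671e+02 -2.71000e-01]
thin_plate IoU 0.87 [ 4.33795e+02 -3.27643e+02 -3.11000e-01]
rack IoU 0.49 [ 4.47010e+02 -2.74624e+02 -2.67000e-01]
tape_roll [523. -88.  -0.]
tweezers [500. 102.   0.]
t 26.55 pos [ 427.4 -275.2  156.9] ty-dir 1.31 delta tool [-21.1   0.6 -13.2] roll None F [-0.3 -0.1  0.1]
```

View pics/w9.png

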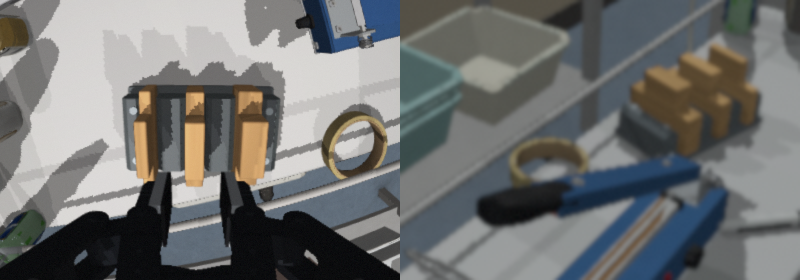

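The picture shows the thin, middle and thick plates upright in their slots at columns 145, 195 and 250, level with each other. The tape and tweezers are where they were, and the gripper is clear.

```bash
python3 -c "
from rig import sign_off
print(sign_off())"
```

```text
the job is handed in; nothing more can be done
None
```

All three plates stand tab up in their matching slots, centred to within about 2 mm; the tape and tweezers weren't touched, and the job was handed in at about 27 s. The first grasp of the middle plate closed on air because the fingertips sit about 38 mm above the reported TCP; I corrected for that and it moved nothing.

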